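# Return the round press through the sprung flap

## Task

Clear the used round press into the wash-up bay: push the bay's self-closing flap open with one finger and, while that finger keeps it open, push the press along the plate through the gap with the other finger until it stands inside, clear of the flap's swing, then withdraw so that the flap closes by itself behind it. The press is only pushed: it stays upright on the plate, it is not lifted or used to push the flap, and the flap must not touch it on the way in or when it swings shut. Leave the other kitchen things where they are.

Things in the scene. Friction and masses are not known exactly. Their poses are not given: they have to be found in the camera images.
- bay: fixed wash-up bay: grey plate 4 mm thick, x -130 to 240, y -70 to 136 mm in its frame, steel walls to 48 mm above the table, open from above. Origin: table level, middle of the 120 mm doorway line x = 0; +x into the bay, +y left. x < 0 is an open apron. Right side: straight fence, inner face y = -60 mm, x -130 to 234, also the pen's right wall. A wall closes x = 0 from y 60 to 136
- flap (a joint): flap angle, rad: 0 shut, grows as its free edge swings into the bay, stop 1.15. Steel plate 120 long, 4 thick, 8 to 46 mm above the table, hinged left of the doorway. Shut it slants inward 0.35 rad from the doorway line (free edge at bay x 41, y -53 mm); at 1.15 it points almost along bay +x. Pushed from the apron side; a spring (0.03 N m shut, 0.065 open) shuts it in about 0.5 s
- hinge (a point): point on the flap's vertical hinge axis, at bay x 0, y 60 mm, 27 mm above the table; a 6 mm radius post stands 4 mm left of it. The pen behind the flap reaches to inner faces at bay x 234 and y 130 mm
- flap_edge (a point): middle of the flap's free vertical edge, 27 mm above the table; moves with the flap
- press: round press (plunger cutter), loose, smooth slippery white plastic, about 60 g: round foot 36 mm across and 22 mm high, thin stem (12 mm), round knob (26 mm across) on top, 56 mm tall. Origin: centre of its underside, z up. Starts upright on the apron within 6 mm of the fence, in front of the shut flap
- square_press: a press with a 34 mm square foot, 56 mm tall, loose, to be left alone, on the left of the apron. Origin: centre of its underside
- dish: small steel bowl, 68 mm across, 30 mm high, loose, left alone, at the back left inside the pen. Origin: centre of its underside
- spoon: spoon, 200 mm long, left alone, on the table left of the apron
- bowl: steel mixing bowl, 150 mm across, 60 mm high, left alone, on the table right of the fence. Origin: centre of its underside
- spatula: wooden spatula, left alone, on the table at the robot's right
- cup: white cup, 85 mm high, left alone, on the table at the robot's left
- jar: glass jar, 100 mm high, left alone, on the table at the robot's right

How it is judged (in metres and radians):
On the way, in this order (a step that is already met when the one before it is completed fails the run):
1. a finger has pushed the flap open while the press is still outside it (value of joint flap above 0.35 rad and contact force between the fingers and flap above 0.1 N and x of press in the frame of bay below 0.045 m), for 0.05 s.
2. the press has been pushed in past the held-open flap's closed line (value of joint flap above 0.35 rad and contact force between the fingers and flap above 0.05 N and x of press in the frame of bay above 0.07 m), for 0.05 s.
At the end, for the whole second after the job is handed in: The press stands upright (within 0.15 rad) and still on the plate inside the pen, its centre more than 70 mm beyond the doorway line, and the flap is shut (below 0.05 rad) (value of joint flap below 0.05 rad and x of press in the frame of bay between 0.07 and 0.234 m and y of press in the frame of bay between -0.06 and 0.13 m and z of press in the frame of bay below 0.012 m and angle between press's own z axis and vertical below 0.15 rad and linear speed of press below 0.02 m/s); the robot touches nothing.
It fails at once if the press is lifted (its underside more than 12 mm above the table, 8 mm above the plate) (height (world z) of press above 0.012 m).
It fails at once if the press is tipped (over 0.4 rad) (angle between press's own z axis and vertical above 0.4 rad).
It fails at once if the flap presses on the press (over 0.3 N) (contact force between press and flap above 0.3 N).
It fails at once if another kitchen thing is moved more than 30 mm (distance of any of square_press, dish, spoon, bowl, spatula, cup, jar from where it was at the start of the episode above 0.03 m).
It also fails if it takes over 35 s, if anything falls off the work surface, if the arm or the gripper's body presses on something with over 40 N, if the wrist force passes 120 N, or if a joint passes its speed limit or range.

## Robot

A 6-joint arm with a two-finger parallel gripper is mounted at the origin on the work surface. World frame = base frame: x ahead of the robot, y to its left, z up, the work surface at z = 0. Lengths are in mm, angles in rad, forces in N, time in s.
With the tool pointing down it reaches from about 400 to 925 mm from the base axis. Payload 12.5 kg.
Tool frame: the origin (TCP) lies midway between the tips of the shut fingers; the grasp point (between the pads) lies 19 mm behind it; z points along the fingers, y is the direction in which the jaws open and shut (so a half turn about z gives the same grasp; the last joint's range is limited). The gripper opens to 95 mm and grips with 3 to 60 N. Pads are 20 mm wide; open, the fingers measure 119 mm over their backs; the gripper's body (75 mm by 180 mm) begins 59 mm behind the grasp point.
Start: joints at [-1.401, 0.491, 1.559, -0, 1.092, -0.106], TCP at [170.221, -601.391, 214.661] pointing down, gripper open.
Joint ranges: [-3.1, 3.1], [-0.84, 2.19], [0.05, 2.79], [-1.13, 4.28], [0.06, 2.93], [-2.69, 2.69]. Speed limits (rad/s): [2.22, 2.22, 2.79, 3.14, 3.14, 3.14].

## Interface

Orientations are given as [roll, pitch, yaw] about the fixed x, y, z axes, in that order (R = Rz(yaw) Ry(pitch) Rx(roll)).
In Python, from cell import * gives the robot as it stands. The module is installed in compiled form; this text tells all that it offers.
- The arm moves only by the tool carry_out, never from a script. Its argument "moves" is a list of rows, each an object of numbers: "dx", "dy", "dz": the shift along the tool's x, y, z in m; "twist": the turn about the tool's z in degrees. A call has 1 to 5 rows; each row is the pose to reach, as a shift and turn from the pose commanded when the call began, along the tool's axes at that moment; what a row does not reach only later rows make up. A row lasts 1/10 s, in which the tool goes at most 50 mm and 8.59 degrees, less where a joint would pass 70% of its speed; a pose out of reach is approached as far as the arm can. A call with a gripper value outside its range is refused whole. "grip" is the finger opening in m, from 0 to 0.0951, set as the call begins (left out, the last holds). The fingers move at their own pace and stop on an object; the grip force is fixed at half the most. Time passes only in rows, so rows that repeat a pose let the fingers close. It gives the time, the measured TCP pose, the force and the opening at its end, in the units of the state.
- state(): the state, without advancing time (a new reading comes with each control period).
- read_camera(name): name is "side" or "top" or "wrist"; returns (picture, depth): 480x640x3 uint8, red, green, blue; 480x640 float32, mm along the optical axis (not along the pixel's ray), 0 where there is no reading.
- camera_info(name): a dict with "mtx" (3x3 intrinsics, pixels), "R" (3x3) and "t" (3): a world point X has camera coordinates R X + t. Camera axes: x right, y down, z forward; pixel columns grow to the right and rows downward; lengths in mm; the calibration is good to about 2 mm. A picture is of the moment at which its call begins: read the wrist's pose just before it. camera_info takes no time and is no camera call; for the wrist camera it gives the pose at the moment of the call.
- job_done(): hands the job in, once; it reports no verdict.
The state is a dict: "t": time; "joints": joint angles; "qvel": joint speeds; "tau": joint torques, N m; "eef_pos": TCP position; "tcp_rot": TCP orientation; "ft_force": force on the tool from outside, world axes, zero at the start; "moment": the same for the moment, N m; "opening": opening from 0.0 (shut) to 1.0 (fully open).
Only numpy, scipy, OpenCV 4.12 (cv2) and the standard library are available. Lean on these libraries where they do the work, as an engineer would, in place of code of your own. Each camera call takes 0.05 s, during which the arm holds its last target. There are 200 camera calls.

## Working session

There is one attempt and no reset: what is moved stays moved. The work goes in short steps, Python scripts to look and compute and a tool call to move; the robot and the scene stay as the last step left them, time stands still between calls to the robot, and variables do not carry over. Pictures are saved under pics/ and viewed, about 8 in all and at most 12, crops included, and the job is handed in when it is done.

Besides the shell and the picture viewer there is one more tool, called after "Emit:" as name(argument=value, ...) on one line, values as JSON. carry_out: Moves the arm, as the interface text tells. Its arguments: {"type":"object","properties":{"moves":{"type":"array","items":{"type":"object","properties":{"dx":{"type":"number"},"dy":{"type":"number"},"dz":{"type":"number"},"twist":{"type":"number"}}}},"grip":{"type":"number"}},"required":["moves"]}

```bash
mkdir -p pics
cat > h.py <<'E'
from cell import *
import numpy as np, cv2
def grab(n):
    c=camera_info(n); p,d=read_camera(n); return p,d,c
def pts(d,c):
    K=np.array(c["mtx"]);R=np.array(c["R"]);t=np.array(c["t"])
    v,u=np.mgrid[0:480,0:640]
    P=np.stack([(u-K[0,2])/K[0,0]*d,(v-K[1,2])/K[1,1]*d,d],-1)
    return (P-t)@R
E
python3 - <<'E'
from h import *
s=state();print(s)
for n in("top","side"):
    p,d,c=grab(n);cv2.imwrite(f"pics/{n}0.png",p[:,:,::-1]);np.savez(n+"0.npz",p=p,d=d,**{k:np.array(v) for k,v in c.items()});print(n,c,(d>0).mean())
E
```

```text
{'t': 0.0, 'joints': array([-1.40059308e+00,  4.91577626e-01,  1.55946314e+00,  3.94330107e-06,
        1.09170069e+00, -1.05569467e-01]), 'qvel': array([ 4.98891292e-04, -1.01131992e-03, -5.61047854e-04, -1.01150835e-03,
       -7.56626667e-04, -1.40555680e-06]), 'tau': array([ 1.79978735e-03, -6.12642860e+01, -2.58186615e+01,  6.93111517e-02,
        4.81942354e-02, -1.00521427e-04]), 'eef_pos': array([ 170.18004052, -601.124394  ,  214.0458139 ]), 'tcp_rot': array([-3.14045062e+00, -1.24531032e-04,  2.75770820e-01]), 'ft_force': array([-0.09492173,  0.06835253, -0.29053794]), 'moment': array([ 0.01141614,  0.07091506, -0.05908495]), 'opening': 1.0012945000207962}
top {'mtx': array([[571.6198221,   0.       , 319.5135784],
       [  0.       , 571.6198221, 233.3483488],
       [  0.       ,   0.       ,   1.       ]]), 'R': array([[-3.38011116e-02, -9.99409900e-01, -6.11038872e-03],
       [-9.77923602e-01,  3.43346554e-02, -2.06122683e-01],
       [ 2.06210848e-01, -9.91682471e-04, -9.78507078e-01]]), 't': array([ -10.97859427,  494.34671334, 1579.04323357])} 0.9960091145833333
side {'mtx': array([[621.43220926,   0.        , 321.06735186],
       [  0.        , 621.43220926, 236.2200033 ],
       [  0.        ,   0.        ,   1.        ]]), 'R': array([[-0.96563195, -0.25979254,  0.00792252],
       [-0.1583371 ,  0.56380946, -0.81058513],
       [ 0.20611718, -0.78398133, -0.58556723]]), 't': array([ 488.93185718,  147.25069232, 1353.03676912])} 0.99494140625
```

View pics/top0.png

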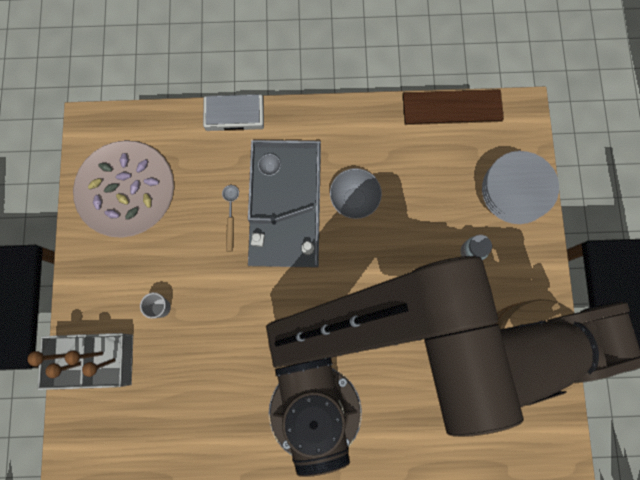

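View pics/side0.png

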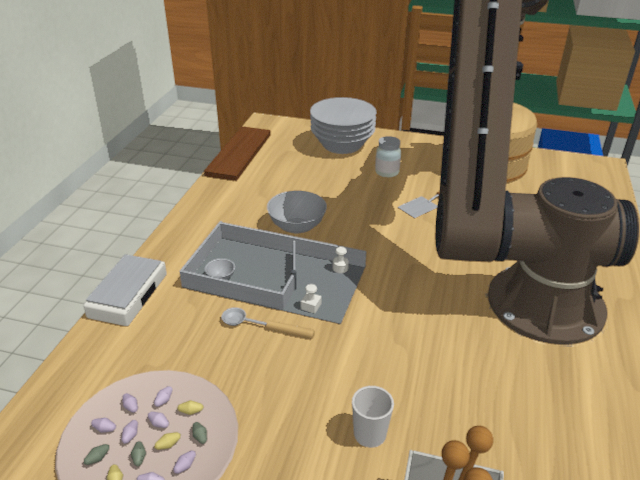

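The top view shows the bay at columns 250–320, rows 140–267, opening towards the robot. The flap runs from about (273,218) to (313,206), the round press is at about (308,246) and the square one at (258,240). Next I measure them.

```bash
cat >> h.py <<'E'
def load(n):
    z=np.load(n+"0.npz"); return z["p"],z["d"],{k:z[k] for k in("mtx","R","t")}
E
python3 - <<'E'
from h import *
for n in("top","side"):
    p,d,c=load(n);P=pts(d,c);hsv=cv2.cvtColor(p,cv2.COLOR_RGB2HSV)
    X,Y,Z=P[...,0],P[...,1],P[...,2]
    reg=(X>380)&(X<850)&(Y>-60)&(Y<240)
    if n=="top": T=reg&(Y>-20)
    else: T=reg
    # plate: low z grey
    pl=(reg&(abs(Z-4)<5)&(hsv[...,1]<60)).astype(np.uint8)
    k,l,st,ce=cv2.connectedComponentsWithStats(pl)
    for i in np.argsort(-st[1:,4])[:3]+1:
        m=l==i; r=cv2.minAreaRect(np.float32(P[m][:,:2])); print(n,"plate",st[i],r,np.median(Z[m]))
    w=(reg&(Z>38)&(Z<52)&(hsv[...,1]<60)).astype(np.uint8)
    k,l,st,ce=cv2.connectedComponentsWithStats(w)
    for i in range(1,k):
        if st[i,4]>8:
            m=l==i; print(n,"wall",st[i],cv2.minAreaRect(np.float32(P[m][:,:2])),np.median(Z[m]),Z[m].max())
    b=(reg&(Z>15)&(Z<70)&(p.min(-1)>185)).astype(np.uint8)
    k,l,st,ce=cv2.connectedComponentsWithStats(b)
    for i in range(1,k):
        if st[i,4]>4:
            m=l==i; print(n,"white",st[i],ce[i],P[m].mean(0).round(1),Z[m].max())
p,d,c=load("top");cv2.imwrite("pics/topc.png",cv2.resize(p[130:280,235:395,::-1],None,fx=4,fy=4,interpolation=cv2.INTER_CUBIC))
E
```

```text
top plate [ 248  146   69  121 5349] ((593.3872680664062, 78.17919921875), (195.39450073242188, 367.84576416015625), 87.01598358154297) 4.120748261757088
top plate [229 186  10  17  80] ((631.9090576171875, 226.07562255859375), (27.52587127685547, 50.56450653076172), 84.25663757324219) 4.610834570876713
top plate [266 159  11  13  49] ((716.1688842773438, 114.83489227294922), (32.36322021484375, 29.790847778320312), 54.94753646850586) 6.1872221744823435
top wall [226 119  37   8 160] ((840.5232543945312, 186.2050323486328), (107.36239624023438, 18.518156051635742), 89.97748565673828) 45.54320684795442 51.980441896730426
top wall [248 140  73  74 420] ((668.4015502929688, 69.78384399414062), (204.6051483154297, 227.4104461669922), 86.57231140136719) 46.3718519717569 51.75236979279196
top wall [316 198   2  10  17] ((585.529296875, -22.361194610595703), (2.9724013805389404, 27.46744728088379), 88.0961685180664) 48.34010887577839 51.464332367481965
top wall [297 206  17   8  33] ((568.3221435546875, 11.305559158325195), (5.773848056793213, 50.012943267822266), 17.847251892089844) 44.474
[... 1965 characters left out ...]
.883893508061945 51.916677269599894
side wall [309 293   5   5  17] ((486.9153137207031, 155.77919006347656), (10.529505729675293, 5.037823677062988), 45.839576721191406) 42.26684844759796 51.48416261973232
side white [337 247   9   7  51] [341.23529412 249.94117647] [457.4   8.3  59.8] 65.05166633563833
side white [335 261  11   5  38] [340.52631579 263.23684211] [456.2  16.5  28. ] 33.3406416161486
side white [139 262  25  31 140] [151.38571429 277.07142857] [838.8 188.6  39.6] 49.52688991692506
side white [306 284  11   9  61] [311.26229508 287.72131148] [487.  152.5  59.8] 63.68224447058319
side white [302 295  19  11  89] [313.41573034 300.24719101] [481.7 154.6  28. ] 32.14349910084323
```

View pics/topc.png

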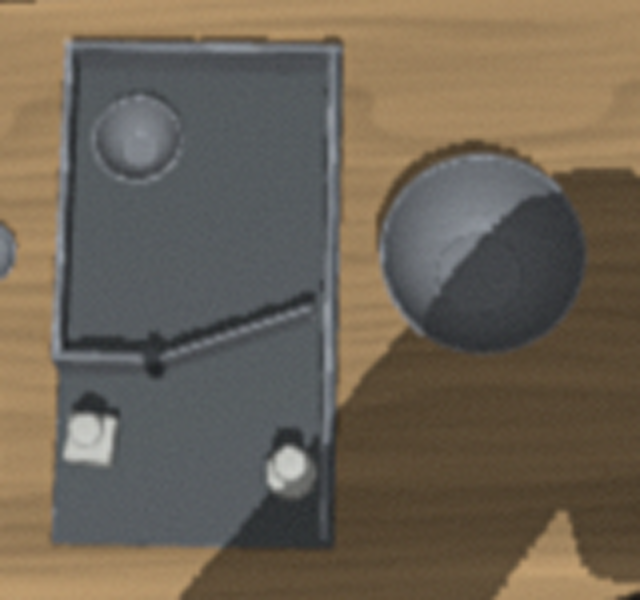

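The crop shows the hinge post at (152,357), the flap edge at (312,305), the fence on the right and the round press against it at (290,465). Next I fit the bay frame.

```bash
cat >> h.py <<'E'
def ray(uv,c,z):
    K=np.array(c["mtx"]);R=np.array(c["R"]);t=np.array(c["t"]);uv=np.atleast_2d(uv).astype(float)
    D=np.c_[(uv-K[:2,2])/[K[0,0],K[1,1]],np.ones(len(uv))]@R; C=-R.T@t
    return C+D*((z-C[2])/D[:,2])[:,None]
E
python3 - <<'E'
from h import *
for n in("top","side"):
    p,d,c=load(n);P=pts(d,c);hsv=cv2.cvtColor(p,cv2.COLOR_RGB2HSV)
    X,Y,Z=P[...,0],P[...,1],P[...,2]
    th=np.radians(-2.7)
    m=(X>390)&(X<800)&(Y>-50)&(Y<190)&(Z>45)&(Z<52)&(hsv[...,1]<60)&(p.min(-1)<190)
    v,u=np.nonzero(m);Q=ray(np.c_[u,v],c,48)[:,:2]
    o=np.array([545,50.]);
    R2=np.array([[np.cos(th),np.sin(th)],[-np.sin(th),np.cos(th)]])
    B=(Q-o)@R2.T   # approx bay
    def fit(sel,ax,nm):
        q=B[sel]
        if len(q)<15: print(nm,len(q));return
        for _ in range(3):
            a,b=np.polyfit(q[:,1-ax],q[:,ax],1);r=q[:,ax]-a*q[:,1-ax]-b;q=q[abs(r)<max(3,2*r.std())]
        print(n,nm,len(q),"slope deg",np.degrees(a).round(2),"at0",b.round(1),"res",r.std().round(2),"range",q[:,1-ax].min().round(),q[:,1-ax].max().round())
    print(n,np.histogram(B[:,1],bins=np.arange(-90,170,10)))
    fit((B[:,1]<-50)&(B[:,0]>-120)&(B[:,0]<225),1,"fence")
    fit((B[:,1]>122)&(B[:,1]<150)&(B[:,0]>15)&(B[:,0]<225),1,"left")
    fit((B[:,0]>215)&(B[:,1]>-50)&(B[:,1]<120),0,"back")
    fit((abs(B[:,0])<16)&(B[:,1]>75)&(B[:,1]<125),0,"cross")
    # plate edges
    g=((hsv[...,1]<60)&(abs(Z-4)<8)).astype(np.uint8)
    if n=="top":
        vv=np.arange(232,262);uu=[]
        for r in vv: 
            s=np.nonzero(np.array(hsv[r,235:300,1])<60)[0]; uu.append(235+s[0]-.5)
        q=(ray(np.c_[uu,vv],c,4)[:,:2]-o)@R2.T; a,b=np.polyfit(q[:,0],q[:,1],1);print("plate left",np.degrees(a),b,q[:,1].std())
        cc=np.arange(252,290);rr=[]
        for k in cc: s=np.nonzero(hsv[220:290,k,1]<60)[0]; s=s[s<60]; rr.append(220+s[-1]+.5)
        q=(ray(np.c_[cc,rr],c,4)[:,:2]-o)@R2.T; a,b=np.polyfit(q[:,1],q[:,0],1);print("plate front",np.degrees(a),b,np.std(q[:,0]-a*q[:,1]-b),rr[::6])
    # white knobs by ray
    w=(p.min(-1)>185)&(X>430)&(X<510)&(Z>50)&(Z<75)
    k,l,st,ce=cv2.connectedComponentsWithStats(w.astype(np.uint8))
    for i in range(1,k):
        if st[i,4]>10: q=ray(ce[i],c,60)[0];print(n,"knob",ce[i],q.round(1),"bay",((q[:2]-o)@R2.T).round(1))
E
```

```text
top (array([  0, 109,  59,   9,   8,   9,   8,   8,   8,   7,   9,   8,   8,
         8,  12,   8,  14,   9,  13,   9,   9, 112,   0,   0,   0]), array([-90, -80, -70, -60, -50, -40, -30, -20, -10,   0,  10,  20,  30,
        40,  50,  60,  70,  80,  90, 100, 110, 120, 130, 140, 150, 160]))
top fence 146 slope deg -0.26 at0 -70.8 res 1.74 range -118.0 223.0
top left 82 slope deg -0.23 at0 125.2 res 1.6 range 17.0 221.0
top back 74 slope deg 0.49 at0 228.7 res 2.04 range -48.0 118.0
top cross 30 slope deg 3.92 at0 -13.3 res 2.6 range 77.0 123.0
plate left -0.378027048429852 127.85329798725121 0.7940625128377031
plate front 1.4152383061266434 -138.09623702927072 0.7757157592568443 [np.float64(265.5), np.float64(265.5), np.float64(265.5), np.float64(266.5), np.float64(266.5), np.float64(266.5), np.float64(266.5)]
top knob [255.55172414 237.34482759] [486.7 153.6  60. ] bay [-63.1 100.8]
top knob [307.35714286 245.57142857] [457.8   7.5  60. ] bay [-85.1 -46.5]
side (array([  2, 237, 121,  14,  15,  15,   9,  11,  12,  13,  15,  13,  13,
         8,  21,  17,  20,  20,  20,  22,  55, 259,   9,   0,   0]), array([-90, -80, -70, -60, -50, -40, -30, -20, -10,   0,  10,  20,  30,
        40,  50,  60,  70,  80,  90, 100, 110, 120, 130, 140, 150, 160]))
side fence 309 slope deg -0.29 at0 -71.7 res 3.06 range -119.0 224.0
side left 160 slope deg -0.01 at0 125.0 res 1.83 range 16.0 224.0
side back 146 slope deg 0.19 at0 229.1 res 2.38 range -49.0 120.0
side cross 58 slope deg 4.27 at0 -14.2 res 2.89 range 76.0 125.0
side knob [341.23529412 249.94117647] [457.3   8.6  60. ] bay [-85.7 -45.5]
side knob [311.26229508 287.72131148] [487.  152.7  60. ] bay [-62.8  99.9]
```

```bash
cat >> h.py <<'E'
from scipy.spatial.transform import Rotation as Ro
O=np.array([536.5,42.3]);BY=np.radians(-2.95)
def b2w(b): c,s=np.cos(BY),np.sin(BY); return O+np.array([[c,-s],[s,c]])@np.asarray(b,float)
def w2b(w): c,s=np.cos(BY),np.sin(BY); return (np.asarray(w)[...,:2]-O)@np.array([[c,-s],[s,c]])
def go(x,y,z,yawdeg):
    s=state();R=Ro.from_euler("xyz",s["tcp_rot"]).as_matrix();d=R.T@(np.array([x,y,z])-s["eef_pos"])
    dy=(yawdeg-np.degrees(s["tcp_rot"][2])+180)%360-180
    print("t",s["t"],"pos",s["eef_pos"].round(1),np.degrees(s["tcp_rot"]).round(2),"d mm",d.round(1),"twist",(-dy).round(2))
E
python3 - <<'E'
from h import *
print("press",w2b([457.6,8.0]),"start",b2w([-106,-.5]),"end",b2w([95,-.5]))
go(430,-350,214,15.8); go(*b2w([-106,-.5]),150,-14.95)
E
```

```text
press [-77.03021255 -38.31509305] start [430.61473619  47.25589617] end [631.34837626  36.91153815]
t 0.1 pos [ 170.2 -601.2  214.1] [-1.7994e+02 -1.0000e-02  1.5800e+01] d mm [ 3.184e+02 -1.709e+02  3.000e-01] twist 0.0
t 0.1 pos [ 170.2 -601.2  214.1] [-1.7994e+02 -1.0000e-02  1.5800e+01] d mm [ 427.1 -552.9   64.7] twist 30.75
```

Emit:
carry_out(grip=0.0625, moves=[{"dx": 0.04, "dy": -0.021}, {"dx": 0.08, "dy": -0.042}, {"dx": 0.12, "dy": -0.063}, {"dx": 0.16, "dy": -0.084}, {"dx": 0.2, "dy": -0.105}])

```text
schema error: expected keys dx, dy, dz, twist
```

Emit:
carry_out(moves=[{"dx": 0.04, "dy": -0.022}, {"dx": 0.08, "dy": -0.044}, {"dx": 0.12, "dy": -0.066}, {"dx": 0.13, "dy": -0.11}, {"dx": 0.135, "dy": -0.155}])

```text
schema error: expected keys dx, dy, dz, twist
```

Run:
```python
from h import *
go(*b2w([-106,-.5]),150,-14.95)
```

```text
t 0.1 pos [ 170.2 -601.2  214.1] [-1.7994e+02 -1.0000e-02  1.5800e+01] d mm [ 427.1 -552.9   64.7] twist 30.75
```

All four keys are required in every row.

Emit:
carry_out(grip=0.0625, moves=[{"dx": 0.04, "dy": -0.021, "dz": 0, "twist": 0}, {"dx": 0.08, "dy": -0.042, "dz": 0, "twist": 0}, {"dx": 0.12, "dy": -0.063, "dz": 0, "twist": 0}, {"dx": 0.16, "dy": -0.084, "dz": 0, "twist": 0}, {"dx": 0.2, "dy": -0.105, "dz": 0, "twist": 0}])

```text
t: 0.6
eef_pos: [335.0, -444.4, 214.5]
tcp_rot: [-3.141, 0.0, 0.276]
ft_force: [-0.2, -1.3, -0.2]
opening: 0.669
```

Emit:
carry_out(moves=[{"dx": 0.04, "dy": -0.022, "dz": 0, "twist": 0}, {"dx": 0.08, "dy": -0.044, "dz": 0, "twist": 0}, {"dx": 0.12, "dy": -0.066, "dz": 0, "twist": 0}, {"dx": 0.13, "dy": -0.11, "dz": 0, "twist": 0}, {"dx": 0.135, "dy": -0.155, "dz": 0, "twist": 0}])

```text
t: 1.1
eef_pos: [422.2, -258.1, 213.9]
tcp_rot: [-3.141, 0.0, 0.277]
ft_force: [1.7, -0.2, 0.7]
opening: 0.656
```

Run:
```python
from h import *
go(*b2w([-106,-.5]),150,-14.95)
```

```text
t 1.1 pos [ 422.2 -258.1  213.9] [-1.7996e+02  2.0000e-02  1.5860e+01] d mm [  91.6 -291.4   64.1] twist 30.81
```

Emit:
carry_out(moves=[{"dx": 0.014, "dy": -0.045, "dz": 0, "twist": 6.2}, {"dx": 0.028, "dy": -0.09, "dz": 0, "twist": 12.4}, {"dx": 0.042, "dy": -0.135, "dz": 0, "twist": 18.6}, {"dx": 0.056, "dy": -0.18, "dz": 0, "twist": 24.8}, {"dx": 0.07, "dy": -0.225, "dz": 0, "twist": 30.8}])

```text
t: 1.6
eef_pos: [427.4, -22.7, 214.6]
tcp_rot: [3.142, -0.0, -0.267]
ft_force: [0.9, -0.2, -0.3]
opening: 0.658
```

Run:
```python
from h import *
go(*b2w([-106,-.5]),150,-14.95)
```

```text
t 1.6 pos [427.4 -22.7 214.6] [ 1.800e+02 -1.000e-02 -1.528e+01] d mm [-15.4 -68.3  64.6] twist -0.33
```

Emit:
carry_out(moves=[{"dx": -0.008, "dy": -0.034, "dz": 0.015, "twist": 0}, {"dx": -0.015, "dy": -0.068, "dz": 0.03, "twist": 0}, {"dx": -0.015, "dy": -0.068, "dz": 0.03, "twist": 0}])

```text
t: 1.9
eef_pos: [429.9, 48.0, 183.2]
tcp_rot: [3.141, 0.003, -0.258]
ft_force: [-0.1, -0.7, -0.2]
opening: 0.663
```

Run:
```python
from h import *
go(*b2w([-106,-.5]),150,-14.95)
p,d,c=grab("wrist");P=pts(d,c);cv2.imwrite("pics/w1.png",p[:,:,::-1]);np.savez("wrist0.npz",p=p,d=d,**{k:np.array(v) for k,v in c.items()})
w=(p.min(-1)>150)&(P[...,2]>15)&(P[...,2]<75)&(P[...,0]>400)&(P[...,0]<520)
k,l,st,ce=cv2.connectedComponentsWithStats(w.astype(np.uint8))
for i in range(1,k):
    if st[i,4]>100: print(st[i],ce[i],P[l==i].mean(0).round(1),P[l==i].max(0).round(1),P[l==i].min(0).round(1))
print(state()["opening"])
```

```text
t 1.9 pos [429.9  48.  183.2] [ 1.7998e+02  1.6000e-01 -1.4790e+01] d mm [ 1.   0.6 33.2] twist 0.16
[370 135  23 112 785] [380.58089172 191.92356688] [451.5 -17.6  49. ] [496.7 -12.6  51.6] [405.2 -23.   46.6]
[ 326  169   41   41 1265] [346.65928854 188.6743083 ] [461.5   8.6  46.7] [476.6  25.   62.4] [441.5 -10.3  15.7]
[ 151  178   49   41 1436] [175.6775766  198.31685237] [489.5 147.9  43. ] [506.7 165.6  63.4] [470.1 133.3  26.8]
0.6569702426327594
```

View pics/w1.png

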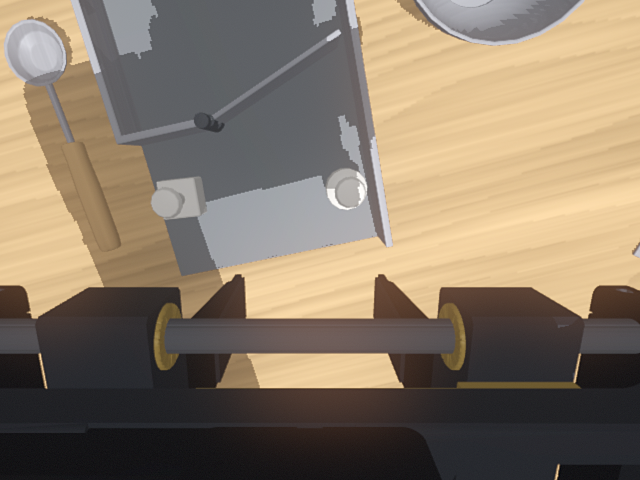

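The wrist view shows the press at (347,188), the fence top running from about (351,0) to (388,243), the hinge at (207,121) and the flap edge at (338,35). The right finger is behind the press. I check these by ray casting.

Run:
```python
from h import *
p,d,c=load("wrist");P=pts(d,c)
for nm,uv,z in [("knob",(349,187),60),("flaptip",(338,35),46),("hinge",(205,120),50),("fence in-top",(384,243),48),("fence out-top",(391,243),48),("fence hi",(373,140),48),("plate fl corner",(181,275),4),("plate front right",(376,237),4),("sq knob",(167,202),60)]:
    q=ray(uv,c,z)[0]; print(nm,q.round(1),w2b(q).round(1))
g=cv2.cvtColor(p,cv2.COLOR_RGB2GRAY)
m=(P[...,2]>54)&(P[...,2]<68)&(P[...,0]>430)&(P[...,0]<480)&(P[...,1]<40)
v,u=np.nonzero(m);print("knob rect",u.min(),u.max(),v.min(),v.max(),w2b(ray((u.mean(),v.mean()),c,60)[0]).round(1))
m=(P[...,2]>16)&(P[...,2]<70)&(P[...,0]>430)&(P[...,0]<482)&(P[...,1]<45)&(w2b(P)[...,1]>-57)
v,u=np.nonzero(m);print("all rect",u.min(),u.max(),v.min(),v.max(),w2b(P[m]).min(0).round(1),w2b(P[m]).max(0).round(1))
# fingertips: nearest geometry in depth
f=(P[...,2]>165)&(P[...,2]<200)&(d>0);v,u=np.nonzero(f);print("tips",f.sum(), [ (u[s].min(),u[s].max(),P[f][s].min(0).round(1),P[f][s].max(0).round(1)) for s in (u<310,u>=310) if s.any()])
```

```text
knob [463.6   7.3  60. ] [-71.  -38.7]
flaptip [573.9 -11.8  46. ] [ 40.2 -52.1]
hinge [541.3 103.   50. ] [ 1.7 60.8]
fence in-top [409.  -11.6  48. ] [-124.5  -60.3]
fence out-top [407.5 -17.3  48. ] [-125.8  -66.2]
fence hi [493.4 -20.6  48. ] [-39.8 -65. ]
plate fl corner [415.9 183.6   4. ] [-127.7  134.9]
plate front right [404.4 -11.4   4. ] [-129.1  -60.4]
sq knob [488.9 149.5  60. ] [-53.1 104.6]
knob rect 335 365 177 207 [-75.  -38.8]
all rect 326 366 168 209 [-93.2 -56.5] [-58.  -21.4]
tips 741 [(np.int64(225), np.int64(246), array([428.9,  75.5, 183.4]), array([451. ,  81.4, 199.9])), (np.int64(373), np.int64(395), array([412.1,   8.7, 183.7]), array([433.5,  20.2, 199.9]))]
```

Emit:
carry_out(moves=[{"dx": 0, "dy": 0, "dz": 0.04, "twist": 0}, {"dx": 0, "dy": 0, "dz": 0.08, "twist": 0}, {"dx": 0, "dy": 0, "dz": 0.11, "twist": 0}, {"dx": 0, "dy": 0, "dz": 0.11, "twist": 0}, {"dx": 0, "dy": 0, "dz": 0.11, "twist": 0}])

```text
t: 2.45
eef_pos: [431.3, 44.4, 75.2]
tcp_rot: [3.141, 0.001, -0.263]
ft_force: [0.4, 0.3, 0.9]
opening: 0.657
```

Run:
```python
from h import *
go(*b2w([-106,-.5]),11,-14.95)
p,d,c=grab("wrist");P=pts(d,c);cv2.imwrite("pics/w2.png",p[:,:,::-1]);np.savez("wrist0.npz",p=p,d=d,**{k:np.array(v) for k,v in c.items()})
f=(P[...,2]>60)&(P[...,2]<100)&(d>0)&(w2b(P)[...,0]<-70)
v,u=np.nonzero(f);B=w2b(P)
for s in (u<310,u>=310):
    if s.any(): print(u[s].min(),u[s].max(),B[f][s].min(0),B[f][s].max(0))
```

```text
t 2.45 pos [431.3  44.4  75.2] [ 1.7999e+02  3.0000e-02 -1.5050e+01] d mm [-1.4 -2.6 64.2] twist -0.1
218 246 [-107.72050193   24.79625065] [-85.10969266  31.81753822]
345 400 [-121.22308068  -49.72505132] [-70.06721654 -28.01663418]
```

View pics/w2.png

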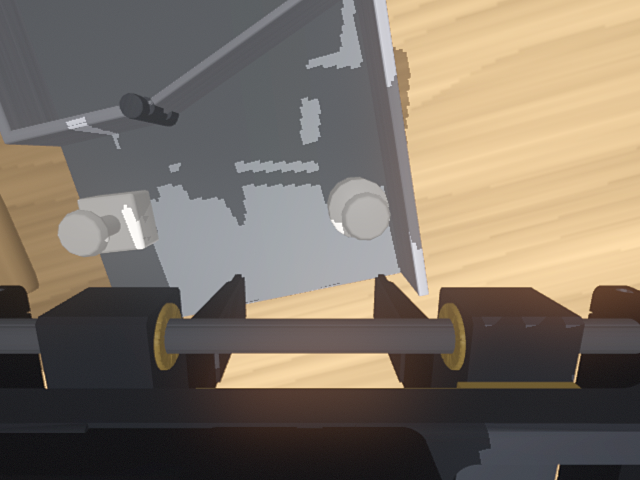

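View 6: the right finger (380,280) is directly behind the press (358,210), clear of it and of the fence. The tool sits 3 mm too far right, so I correct that while lowering.

Emit:
carry_out(moves=[{"dx": -0.0015, "dy": -0.003, "dz": 0.02, "twist": 0}, {"dx": -0.0015, "dy": -0.003, "dz": 0.045, "twist": 0}, {"dx": -0.0015, "dy": -0.003, "dz": 0.064, "twist": 0}, {"dx": -0.0015, "dy": -0.003, "dz": 0.064, "twist": 0}, {"dx": -0.0015, "dy": -0.003, "dz": 0.064, "twist": 0}])

```text
t: 3.0
eef_pos: [431.0, 48.2, 11.9]
tcp_rot: [-3.141, -0.002, -0.262]
ft_force: [-0.1, -0.1, 0.4]
opening: 0.654
```

Run:
```python
from h import *
go(*b2w([-106,-.5]),11,-14.95);go(*b2w([95,-.5]),11,-14.95); print(state()["ft_force"])
```

```text
t 3.0 pos [431.   48.2  11.9] [-1.7999e+02 -9.0000e-02 -1.5010e+01] d mm [-0.1  1.   0.9] twist -0.06
t 3.0 pos [431.   48.2  11.9] [-1.7999e+02 -9.0000e-02 -1.5010e+01] d mm [196.4 -41.    1.2] twist -0.06
[-0.11527363 -0.12227112  0.41382682]
```

Emit:
carry_out(moves=[{"dx": 0.003, "dy": 0, "dz": 0, "twist": 0}, {"dx": 0.006, "dy": -0.001, "dz": 0, "twist": 0}, {"dx": 0.01, "dy": -0.002, "dz": 0, "twist": 0}, {"dx": 0.015, "dy": -0.003, "dz": 0, "twist": 0}, {"dx": 0.02, "dy": -0.004, "dz": 0, "twist": 0}])

```text
t: 3.5
eef_pos: [451.2, 47.1, 10.8]
tcp_rot: [3.142, -0.0, -0.262]
ft_force: [-0.6, 0.6, 0.4]
opening: 0.659
```

Emit:
carry_out(moves=[{"dx": 0.004, "dy": -0.001, "dz": 0, "twist": 0}, {"dx": 0.008, "dy": -0.002, "dz": 0, "twist": 0}, {"dx": 0.012, "dy": -0.0025, "dz": 0, "twist": 0}, {"dx": 0.016, "dy": -0.0035, "dz": 0, "twist": 0}, {"dx": 0.02, "dy": -0.004, "dz": 0, "twist": 0}])

```text
t: 4.0
eef_pos: [471.3, 45.8, 10.6]
tcp_rot: [3.141, 0.0, -0.262]
ft_force: [-0.3, 0.4, 0.7]
opening: 0.66
```

```bash
cat >> h.py <<'E'
def look(name):
    s=state();p,d,c=grab("wrist");P=pts(d,c);B=w2b(P);cv2.imwrite(f"pics/{name}.png",p[:,:,::-1])
    b=w2b(s["eef_pos"]);print("tcp bay",b.round(1),s["eef_pos"][2].round(1),"F",s["ft_force"].round(2),"t",s["t"])
    m=(P[...,2]>53)&(P[...,2]<66)&(B[...,1]<-15)&(B[...,1]>-58)&(B[...,0]>b[0]+10)&(B[...,0]<b[0]+70)&(p.min(-1)>110)
    v,u=np.nonzero(m)
    if len(u): print("knob",len(u),w2b(ray(((u.min()+u.max())/2,(v.min()+v.max())/2),c,58)[0]).round(1),"px",u.min(),u.max(),v.min(),v.max())
    m=(P[...,2]>40)&(P[...,2]<50)&(B[...,0]>5)&(B[...,0]<130)&(B[...,1]<56)&(B[...,1]>-56)
    if m.sum()>20:
        q=B[m];a=np.arctan2(q[:,0],60-q[:,1]);print("flap angle est",np.median(a)-.35,len(q),"reach",np.hypot(q[:,0],60-q[:,1]).max())
E
python3 - <<'E'
from h import *
look("w3")
E
```

```text
tcp bay [-65.3   0.1] 10.6 F [-0.25  0.41  0.72] t 4.0
knob 3850 [-42.7 -42.2] px 380 451 229 297
flap angle est 0.006670536544140404 4958 reach 121.66207394588655
```

View pics/w3.png

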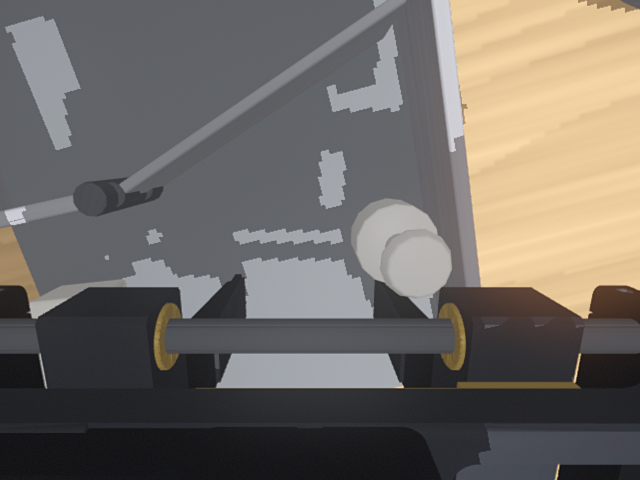

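View 7: the press (foot (395,240), knob (415,263)) stands upright against the fence with the finger behind it, and the flap is still shut. I keep pushing.

Emit:
carry_out(moves=[{"dx": 0.005, "dy": -0.001, "dz": 0, "twist": 0}, {"dx": 0.01, "dy": -0.002, "dz": 0, "twist": 0}, {"dx": 0.015, "dy": -0.003, "dz": 0, "twist": 0}, {"dx": 0.02, "dy": -0.004, "dz": 0, "twist": 0}, {"dx": 0.025, "dy": -0.005, "dz": 0, "twist": 0}])

```text
t: 4.55
eef_pos: [496.9, 44.1, 10.6]
tcp_rot: [3.142, -0.0, -0.262]
ft_force: [-0.6, -0.6, 0.7]
opening: 0.659
```

Emit:
carry_out(moves=[{"dx": 0.005, "dy": -0.001, "dz": 0, "twist": 0}, {"dx": 0.01, "dy": -0.002, "dz": 0, "twist": 0}, {"dx": 0.015, "dy": -0.003, "dz": 0, "twist": 0}, {"dx": 0.02, "dy": -0.004, "dz": 0, "twist": 0}, {"dx": 0.025, "dy": -0.005, "dz": 0, "twist": 0}])

```text
t: 5.05
eef_pos: [522.3, 42.5, 10.6]
tcp_rot: [3.142, -0.0, -0.262]
ft_force: [-0.6, -0.2, 0.2]
opening: 0.657
```

Emit:
carry_out(moves=[{"dx": 0.003, "dy": -0.0005, "dz": 0, "twist": 0}, {"dx": 0.006, "dy": -0.001, "dz": 0, "twist": 0}, {"dx": 0.009, "dy": -0.002, "dz": 0, "twist": 0}, {"dx": 0.012, "dy": -0.0025, "dz": 0, "twist": 0}, {"dx": 0.015, "dy": -0.003, "dz": 0, "twist": 0}])

```text
t: 5.55
eef_pos: [537.3, 41.5, 10.6]
tcp_rot: [3.141, 0.0, -0.262]
ft_force: [-2.6, 0.8, 0.8]
opening: 0.654
```

Run:
```python
from h import *
look("w4")
```

```text
tcp bay [ 0.8 -0.8] 10.6 F [-2.55  0.84  0.76] t 5.55
knob 3850 [ 23.3 -43.1] px 380 451 229 297
flap angle est 0.41811338635428863 3399 reach 122.12077351544804
```

View pics/w4.png

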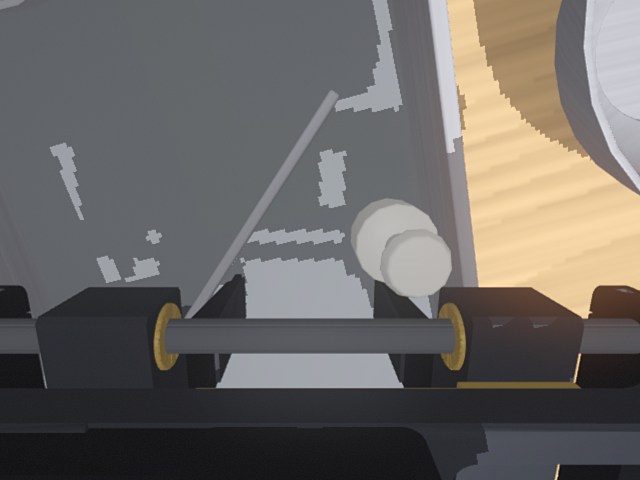

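View 8: the left finger at (238,280) holds the flap open at about 0.42 rad. The flap's free edge is at (333,93), well away from the press (400,245), which is still at bay x 23. I continue in.

Emit:
carry_out(moves=[{"dx": 0.005, "dy": -0.001, "dz": 0, "twist": 0}, {"dx": 0.01, "dy": -0.002, "dz": 0, "twist": 0}, {"dx": 0.015, "dy": -0.003, "dz": 0, "twist": 0}, {"dx": 0.02, "dy": -0.004, "dz": 0, "twist": 0}, {"dx": 0.025, "dy": -0.0055, "dz": 0, "twist": 0}])

```text
t: 6.1
eef_pos: [563.3, 40.3, 10.6]
tcp_rot: [3.142, -0.0, -0.262]
ft_force: [-1.2, -0.3, -0.9]
opening: 0.657
```

Emit:
carry_out(moves=[{"dx": 0.005, "dy": -0.001, "dz": 0, "twist": 0}, {"dx": 0.01, "dy": -0.002, "dz": 0, "twist": 0}, {"dx": 0.015, "dy": -0.003, "dz": 0, "twist": 0}, {"dx": 0.02, "dy": -0.004, "dz": 0, "twist": 0}, {"dx": 0.025, "dy": -0.0055, "dz": 0, "twist": 0}])

```text
t: 6.6
eef_pos: [588.7, 39.1, 10.6]
tcp_rot: [3.142, -0.0, -0.262]
ft_force: [-0.6, 0.1, 0.0]
opening: 0.66
```

Run:
```python
from h import *
look("w5")
```

```text
tcp bay [52.3 -0.5] 10.6 F [-0.6   0.06  0.02] t 6.6
knob 3849 [ 74.7 -43. ] px 381 451 230 297
flap angle est 0.9240555336042268 2496 reach 122.10817307296433
```

Emit:
carry_out(moves=[{"dx": 0.005, "dy": -0.001, "dz": 0, "twist": 0}, {"dx": 0.01, "dy": -0.002, "dz": 0, "twist": 0}, {"dx": 0.015, "dy": -0.003, "dz": 0, "twist": 0}, {"dx": 0.02, "dy": -0.004, "dz": 0, "twist": 0}, {"dx": 0.025, "dy": -0.005, "dz": 0, "twist": 0}])

```text
t: 7.15
eef_pos: [614.2, 37.5, 10.6]
tcp_rot: [3.142, -0.0, -0.262]
ft_force: [-1.0, -0.3, 0.6]
opening: 0.658
```

Emit:
carry_out(moves=[{"dx": 0.005, "dy": -0.001, "dz": 0, "twist": 0}, {"dx": 0.01, "dy": -0.002, "dz": 0, "twist": 0}, {"dx": 0.014, "dy": -0.003, "dz": 0, "twist": 0}, {"dx": 0.017, "dy": -0.0035, "dz": 0, "twist": 0}, {"dx": 0.018, "dy": -0.0035, "dz": 0, "twist": 0}])

```text
t: 7.65
eef_pos: [632.3, 36.3, 10.6]
tcp_rot: [3.142, -0.0, -0.262]
ft_force: [-0.9, 0.3, 1.4]
opening: 0.655
```

Run:
```python
from h import *
look("w6")
```

```text
tcp bay [96.  -1.1] 10.6 F [-0.95  0.27  1.36] t 7.65
knob 3844 [118.6 -43.1] px 379 450 229 297
flap angle est 0.9543374994435433 904 reach 142.83383732767922
```

View pics/w6.png

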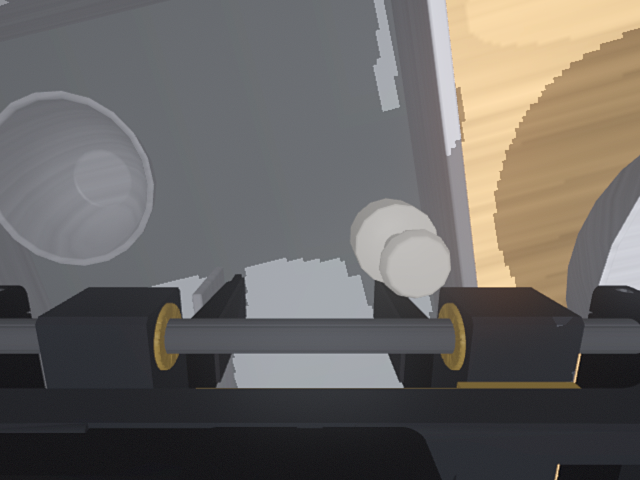

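View 9: the press (400,245) is inside at about x 116, y -43, so its edge is some 17 mm outside the flap's swing. I back out along the same line, letting the flap follow the finger shut.

Emit:
carry_out(moves=[{"dx": -0.004, "dy": 0.001, "dz": 0, "twist": 0}, {"dx": -0.01, "dy": 0.002, "dz": 0, "twist": 0}, {"dx": -0.018, "dy": 0.004, "dz": 0, "twist": 0}, {"dx": -0.028, "dy": 0.006, "dz": 0, "twist": 0}, {"dx": -0.038, "dy": 0.008, "dz": 0, "twist": 0}])

```text
t: 8.2
eef_pos: [592.1, 38.4, 10.7]
tcp_rot: [3.141, 0.0, -0.262]
ft_force: [0.8, -0.6, 0.8]
opening: 0.657
```

Emit:
carry_out(moves=[{"dx": -0.01, "dy": 0.002, "dz": 0, "twist": 0}, {"dx": -0.02, "dy": 0.004, "dz": 0, "twist": 0}, {"dx": -0.03, "dy": 0.006, "dz": 0, "twist": 0}, {"dx": -0.04, "dy": 0.008, "dz": 0, "twist": 0}, {"dx": -0.05, "dy": 0.0105, "dz": 0, "twist": 0}])

```text
t: 8.7
eef_pos: [541.3, 41.3, 10.6]
tcp_rot: [3.142, 0.0, -0.262]
ft_force: [0.5, -0.6, -0.2]
opening: 0.659
```

Emit:
carry_out(moves=[{"dx": -0.008, "dy": 0.002, "dz": 0, "twist": 0}, {"dx": -0.016, "dy": 0.003, "dz": 0, "twist": 0}, {"dx": -0.024, "dy": 0.005, "dz": 0, "twist": 0}, {"dx": -0.034, "dy": 0.007, "dz": 0, "twist": 0}, {"dx": -0.05, "dy": 0.0105, "dz": 0, "twist": 0}])

```text
t: 9.2
eef_pos: [490.9, 44.0, 10.6]
tcp_rot: [-3.141, -0.001, -0.262]
ft_force: [-0.9, -0.3, -0.6]
opening: 0.657
```

Emit:
carry_out(moves=[{"dx": -0.015, "dy": 0.003, "dz": 0, "twist": 0}, {"dx": -0.015, "dy": 0.003, "dz": -0.03, "twist": 0}, {"dx": -0.015, "dy": 0.003, "dz": -0.07, "twist": 0}, {"dx": -0.015, "dy": 0.003, "dz": -0.11, "twist": 0}, {"dx": -0.015, "dy": 0.003, "dz": -0.14, "twist": 0}])

```text
t: 9.7
eef_pos: [475.6, 45.0, 152.7]
tcp_rot: [-3.141, -0.001, -0.262]
ft_force: [0.6, -0.4, -0.5]
opening: 0.658
```

Run:
```python
from h import *
look("w7")
p,d,c=grab("side");cv2.imwrite("pics/s7.png",cv2.resize(p[190:350,160:400,::-1],None,fx=3,fy=3));P=pts(d,c)
w=(p.min(-1)>170)&(P[...,2]>50)&(P[...,2]<70)&(P[...,1]<60)&(P[...,1]>-20)&(P[...,0]>580)&(P[...,0]<780)
v,u=np.nonzero(w);print(len(u),u.mean(),v.mean(),w2b(ray((u.mean(),v.mean()),c,60)[0]))
```

```text
tcp bay [-60.9  -0.4] 152.7 F [ 0.56 -0.37 -0.51] t 9.7
flap angle est 0.011703661089299044 985 reach 121.49355441036624
8 230.0 233.375 [187.6914428  -16.30674006]
```

View pics/w7.png

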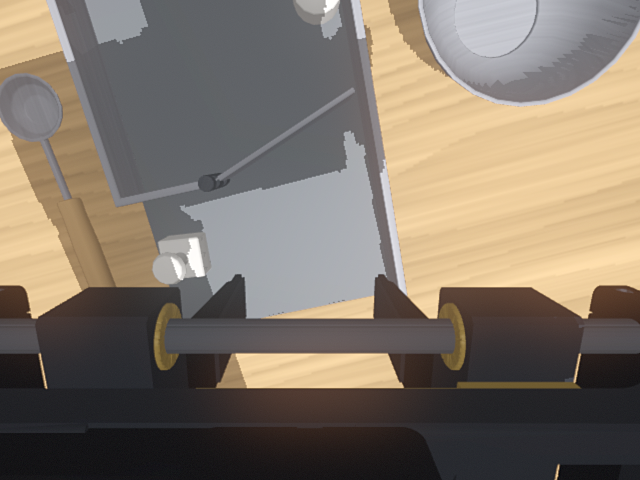

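View pics/s7.png

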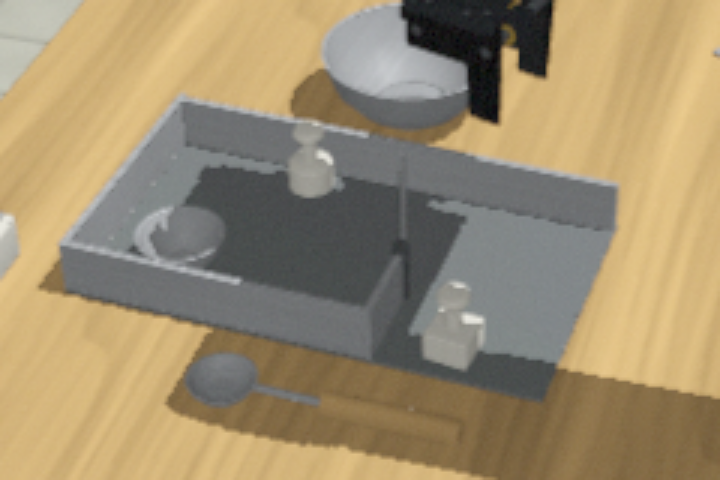

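Views 10 and 11: the flap is shut from the post (208,183) to the fence (354,90). The press stands upright inside (side crop (312,165)), and the gripper is clear in the air. One last check of its position and stillness, then I hand in.

Run:
```python
from h import *
for i in range(2):
    p,d,c=grab("side");P=pts(d,c);B=w2b(P)
    w=(P[...,2]>50)&(P[...,2]<66)&(B[...,0]>85)&(B[...,0]<215)&(B[...,1]>-58)&(B[...,1]<20)
    v,u=np.nonzero(w);q=w2b(ray((u.mean(),v.mean()),c,58)[0]);print(len(u),u.mean(),v.mean(),q)
if len(u)>10 and 80<q[0]<220 and state()["t"]<30: job_done(); print("handed in",state()["t"])
```

```text
66 262.7878787878788 233.92424242424244 [115.39172554 -41.31298068]
67 262.7910447761194 233.86567164179104 [115.47453083 -41.53379527]
the job is handed in; nothing more can be done
the job is handed in; nothing more can be done
```

The press is inside the wash-up bay with the flap shut behind it, and the job is handed in, about 10 s into the 35 s limit. I pushed the flap open with the left finger. With that finger holding it, I slid the press along the fence with the right finger, then backed out along the same line and lifted clear.

**Last checks:**
- **Press:** it stands upright at bay x ≈ 115 mm, y ≈ -41 mm. It moved by 0.2 mm or less between two looks, and its edge is about 17 mm outside the flap's swing.
- **Flap:** the estimated angle is about 0.01 rad. In the last picture it runs shut from the post to the fence.
- **Steps on the way:** the flap was at about 0.42 rad with the press at x ≈ 23 mm. It was at about 0.92 rad or more with the press past x ≈ 72 mm.
- **Other things and contact:** the square press, dish, spoon and bowl look unmoved in the last pictures. I did not measure them or re-check the spatula, cup and jar. The gripper was about 150 mm up and touching nothing.

**Two estimates were unusable:**
- **Flap angle:** with the press fully in, the reading mixed in the finger (it gave a reach of 143 mm, but the flap is 120 mm long), so I ignored it.
- **Press position:** my first side-view fix after backing out picked up only 8 stray pixels. I repeated it with a better mask to get the figures above.

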